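# Unhook two ledge brackets from a slanted keyhole board

### The arm

A 6-joint arm with a two-finger parallel gripper is mounted at the origin on a cart in front of the work surface, level with it; the furniture and walls round the work are solid. World frame = base frame: x ahead of the robot, y to its left, z up, the work surface at z = 0. Lengths are in mm, angles in rad, forces in N, time in s.
With the tool pointing down it reaches from about 300 to 875 mm from the base axis. Payload 6.4 kg.
Tool frame: the origin (TCP) lies midway between the tips of the shut fingers; the grasp point (between the pads) lies 19 mm behind it (env.hold_point_z is the distance from the TCP to the grasp point, in mm); z points along the fingers, y is the line along which they close (so a half turn about z gives the same grasp; the last joint's range is limited). The gripper opens to 88 mm and grips with 3 to 60 N. Pads are 18 mm wide; open, the fingers measure 123 mm over their backs; the gripper's body (75 mm by 187 mm) begins 45 mm behind the grasp point.
Start: joints at [1.091, 0.181, 1.607, -0, 1.354, -0.206], TCP at [155.463, 553.6, 238.714] pointing down, gripper open.
Joint ranges: [-2.99, 2.99], [-0.89, 2.07], [0.3, 2.58], [-1.14, 4.28], [0, 2.63], [-3.12, 3.12]. Speed limits (rad/s): [2.57, 2.57, 3.01, 3.14, 3.14, 3.14].

### API

Orientations are given as a rotation vector (axis times angle).
In Python, from rig import status, grab_frame, camera_info, ticket, env gives the robot as it stands.
- The arm moves only by the tool send_rows, never from a script. Its argument "commands" is a list that holds one entry, the list of rows, each a list of 5 numbers: the shift along the tool's x, y, z in m, then the turn about the tool's z in rad, then the closure, from 0 (fully open) to 1 (shut). In form: [[[x, y, z, spin, jaw], ...]]. A call has 1 to 10 rows; each row is the pose to reach, as a shift and turn from the pose commanded when the call began, along the tool's axes at that moment; what a row does not reach only later rows make up. A row lasts 1/10 s, in which the tool goes at most 50 mm and 8.59 degrees, less where a joint would pass 70% of its speed; a pose out of reach is approached as far as the arm can. A call with a gripper value outside its range is refused whole. The fingers move at their own pace and stop on an object; the grip force is fixed at half the most. Time passes only in rows, so rows that repeat a pose let the fingers close. It gives the time, the measured TCP pose, the force, the opening and the grip force at its end, in the units of the state.
- status.sense(): the state, without advancing time (a new reading comes with each control period).
- grab_frame(name): name is "side" or "top"; returns the picture (420x560x3 uint8, red, green, blue); there is no depth.
- camera_info(name): a dict with "fx", "fy", "cx", "cy" (pixels), "pose" (4x4, takes a point from camera to world coordinates). Camera axes: x right, y down, z forward; pixel columns grow to the right and rows downward; lengths in mm; the calibration is good to about 2 mm. A picture is of the moment at which its call begins. camera_info takes no time and is no camera call.
- ticket.job_done(): hands the job in; it is judged then, once.
The state is a dict: "time": time; "q": joint angles; "joint_velocities": joint speeds; "joint_torque": joint torques, N m; "tool_pos": TCP position; "orientation": TCP orientation; "force": force on the tool from outside, world axes, zero at the start; "wrist_torque": the same for the moment, N m; "finger_gap": finger opening in mm; "grip_force": force on a finger pad.
Only numpy, scipy, OpenCV 4.12 (cv2) and the standard library are available. Lean on these libraries where they do the work, as an engineer would, in place of code of your own. Each camera call takes 0.05 s, during which the arm holds its last target. There are 200 camera calls.

### The job

The slanted desk board is being rearranged: take both ledge brackets off it, sliding each up until its keyholes clear the studs and then lifting it away without forcing it. Put both down, not dropped, side by side in the wooden tray, each lying flat on the tray's floor on its back with the ledge pointing up. Leave the bracket with the two round pegs hanging on the board, and do not knock over or push aside the vase, the candle stand or the stapler.

Things in the scene. Friction and masses are not known exactly. Their poses are not given: they have to be found in the camera images.
- ledge_a_grip (a point): first ledge bracket, told by ONE straight ledge standing square out of its white steel plate: 12 mm thick (own x), 70 mm wide (own y), outer edge 39.5 mm from the plate's back. This point: centre of the ledge, 22 mm out from the plate's back, 18 mm below (own -x) the plate's middle. Own axes: x up the slope as it hangs, y left, z out of its front. Two thin braces below the ledge at y = +-30 mm. Loose, 80 to 170 g.
- ledge_a_plate (a point): centre of the back of the first ledge bracket's plate: 100 mm (x) by 84 (y), 4 thick. Keyholes at y = +-28 mm: wide holes 20 mm across at x = 0, each running up (+x) into a 10 mm slot in which the stud stands, 18 mm up. Slide the bracket 18 mm (3 more or less will do) along own +x, up the slope, and the heads stand in the holes; then it lifts off along own z, clear after 12 mm.
- ledge_b_plate (a point): centre of the back of the second ledge bracket's plate: 100 mm (x) by 84 (y), 4 thick. Keyholes at y = +-28 mm: wide holes 20 mm across at x = 0, each running up (+x) into a 10 mm slot in which the stud stands, 18 mm up. Slide the bracket 18 mm (3 more or less will do) along own +x, up the slope, and the heads stand in the holes; then it lifts off along own z, clear after 12 mm.
- ledge_b_grip (a point): second ledge bracket, the same in shape and size as the first; this point (centre of its ledge) and its axes are as for ledge_a_grip. Which of the board's three places each hangs in varies.
- pegs_grip (a point): peg bracket, to be left hanging: the same white plate and keyholes, but with TWO round pegs (12 mm thick, 36 mm proud of the plate, knobbed ends 16 mm) at own y = +-18 mm in place of the ledge. This point is midway between the pegs, 22 mm out from the plate's back. Own axes as for the ledge brackets. Loose on its studs.
- panel: plywood panel of the fixed desk board, 180 mm up the slope, 292 mm wide, 12 mm thick, leaning back at 35 degrees from level so that its face looks up and towards the robot. Origin: centre of its face, 68 mm above the desk. Axes: x up the slope, y to the left along the panel, z square out of the face. It does not move.
- studs (a point): middle of the row of studs on the panel's face (22 mm up the slope from the panel's centre; same axes as panel). Three places side by side at y = -92, 0 and +92 mm; each has two steel studs 28 mm either side of the place's middle: shank 7 mm thick, then a head 14 mm across and 4 mm thick whose underside is 7 mm and top 11 mm off the face. The brackets are 8 mm apart.
- tray_in (a point): wooden tray on the desk, open at the top, fixed; this point is the centre of its inner floor, 6 mm above the desk. Axes: x across the short side, y along the long side, z up. Inside 130 mm (x) by 210 mm (y), walls 6 mm thick, rim 26 mm above the desk. Two plates fit side by side with their long sides along x and their middles at about y = +-50 mm. The tray may stand left or right of the board.
- vase: glass vase with a plant, 68 mm across, 210 mm tall, standing loose beside the board; origin at the centre of its foot. Leave it alone.
- candle_stand: copper-wire candle stand, base ring 108 mm across, stem about 19 mm, 263 mm tall, standing loose on the other side of the board; origin at the centre of its foot. Leave it alone.
- stapler: dark stapler lying in front of the board, 132 mm long (own x), 36 mm wide, 47 mm tall, loose; origin at the centre of its underside. Leave it alone.

How it is judged:
By the outcome, as a careful person would: the job done as asked, in the order asked, and still so for the second after the job is handed in, with the robot touching nothing.
It also fails if it takes over 69 s, if anything falls off the work surface, if the arm or the gripper's body presses on something with over 40 N, if the wrist force passes 120 N, or if a joint passes its speed limit or range.

## Working session

There is one attempt and no reset: what is moved stays moved. The work goes in short steps, Python scripts to look and compute and a tool call to move; the robot and the scene stay as the last step left them, time stands still between calls to the robot, and variables do not carry over. Pictures are saved under pics/ and viewed, at most 10 in all, crops included, and the job is handed in when it is done.

Besides the shell and the picture viewer there is one more tool, called after "Request:" in YAML: its name, and indented under it one key for each argument. send_rows: Moves the arm, as the interface text tells. Its arguments: {"type":"object","properties":{"commands":{"type":"array","items":{"type":"array","items":{"type":"array","items":{"type":"number"}}}}},"required":["commands"]}

```bash
mkdir -p pics; ls; python3 - <<'E'
from rig import status, grab_frame, camera_info, env
import cv2, numpy as np
for n in("side","top"):
    im=grab_frame(n); cv2.imwrite(f"pics/{n}0.png",cv2.resize(im[:,:,::-1],(784,588),interpolation=cv2.INTER_CUBIC))
    c=camera_info(n); print(n,c["fx"],c["fy"],c["cx"],c["cy"]);print(np.round(c["pose"],3))
print(status.sense()); print(env.hold_point_z)
E
```

```text
pics
side 421.54434704437284 421.54434704437284 284.2257413337883 201.85048365091276
[[ 9.760000e-01 -1.770000e-01  1.260000e-01  3.583760e+02]
 [-2.170000e-01 -8.290000e-01  5.150000e-01 -6.130000e+02]
 [ 1.300000e-02 -5.300000e-01 -8.480000e-01  1.082835e+03]
 [ 0.000000e+00  0.000000e+00  0.000000e+00  1.000000e+00]]
top 469.9622078700311 469.9622078700311 280.2135410075583 206.0033326491734
[[-2.100000e-02 -9.990000e-01  3.300000e-02  4.678910e+02]
 [-1.000000e+00  2.100000e-02 -1.200000e-02  2.268900e+01]
 [ 1.100000e-02 -3.300000e-02 -9.990000e-01  1.429138e+03]
 [ 0.000000e+00  0.000000e+00  0.000000e+00  1.000000e+00]]
{'time': 0.1, 'q': array([ 1.09073923e+00,  1.81462659e-01,  1.60787955e+00, -3.02003192e-05,
        1.35379453e+00, -2.06307900e-01]), 'joint_velocities': array([-0.00118064, -0.00066608, -0.00388999,  0.0011274 ,  0.00055555,
       -0.00076272]), 'joint_torque': array([ 1.34344623e-04, -4.34831572e+01, -3.42689431e+01,  7.03478255e-02,
        3.42961773e-02, -1.29421278e-05]), 'tool_pos': array([155.22170665, 553.16390933, 237.91628242]), 'orientation': array([-4.28585451e-01, -3.11172361e+00,  2.29923360e-03]), 'force': array([ 1.25202424, -0.44641513, -0.07004281]), 'wrist_torque': array([-0.02256506,  0.01711132, -0.04755782]), 'grip_force': 0.0, 'finger_gap': 87.8783767074389}
18.700000000000003
```

View pics/side0.png

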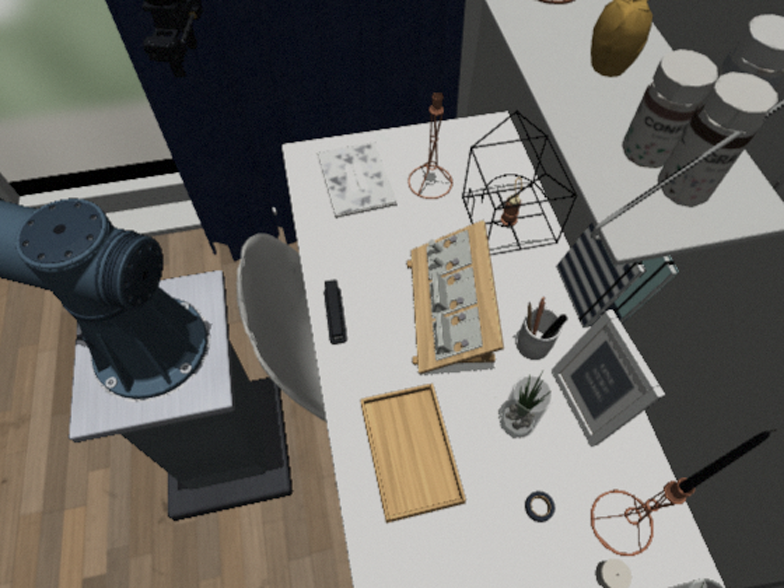

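View pics/top0.png

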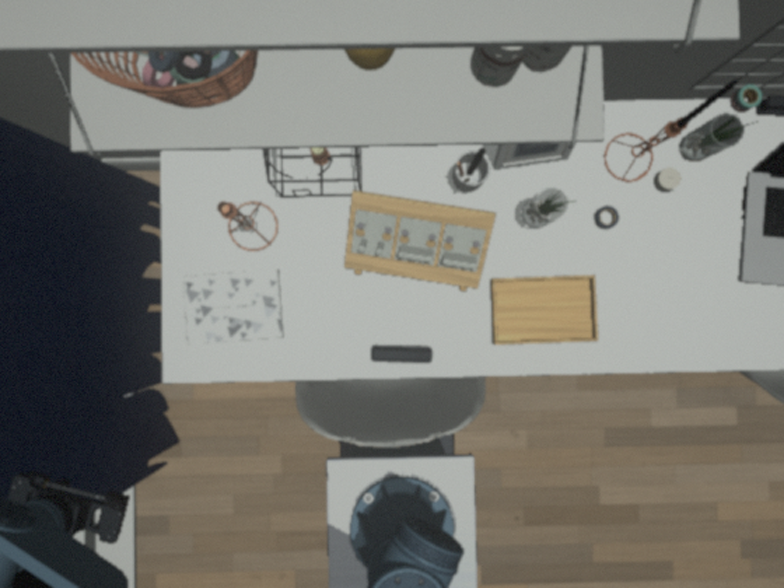

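The two ledge brackets hang in the middle and right places; the peg bracket is in the left one. The tray is to the right (top view (545,310)), the vase at (528,212) and the stapler at (402,353). Next I'll crop closer to measure these.

```bash
python3 - <<'E'
import cv2
from rig import grab_frame
def crop(n,x0,y0,x1,y1,s,o):
    im=grab_frame(n)[:,:,::-1]
    cv2.imwrite(o,cv2.resize(im[y0:y1,x0:x1],None,fx=s,fy=s,interpolation=cv2.INTER_CUBIC))
crop("top",240,130,430,270,4.2,"pics/top1.png")
crop("side",250,150,400,262,5.3,"pics/side1.png")
E
```

```text
(no output)
```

View pics/top1.png

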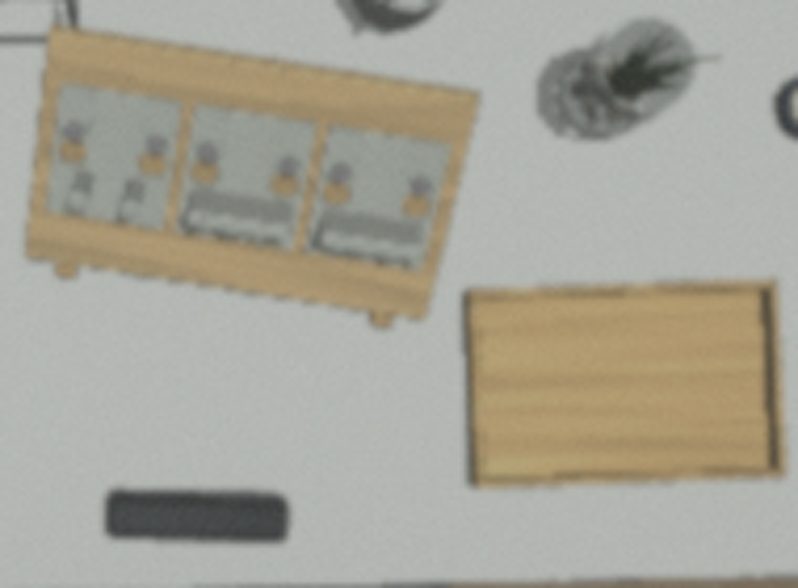

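View pics/side1.png

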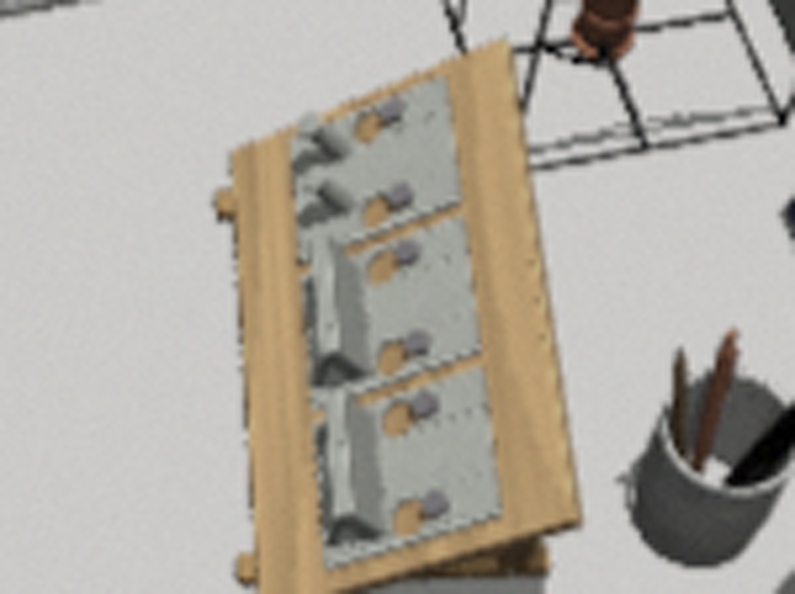

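The panel corners in the top crop are at (50,28), (480,93), (428,320) and (26,258). The six stud heads are clear in both views. The outer rim corners of the tray are at (466,290), (775,282), (784,474) and (472,487). I'll fit the poses from these.

```bash
cat > h.py <<'E'
import numpy as np
from rig import camera_info
from scipy.spatial.transform import Rotation as R
from scipy.optimize import least_squares
C={n:camera_info(n) for n in("top","side")}
def proj(n,P):
    c=C[n];T=np.linalg.inv(np.array(c["pose"]));p=np.atleast_2d(P)@T[:3,:3].T+T[:3,3]
    return np.c_[p[:,0]/p[:,2]*c["fx"]+c["cx"],p[:,1]/p[:,2]*c["fy"]+c["cy"]]
def px(uv,x0,y0,s): return (np.array(uv,float)+.5)/s-.5+[x0,y0]
def ray(n,uv,z):
    c=C[n];T=np.array(c["pose"]);d=T[:3,:3]@[(uv[0]-c["cx"])/c["fx"],(uv[1]-c["cy"])/c["fy"],1]
    return T[:3,3]+d*(z-T[2,3])/d[2]
# panel axes: x up slope, y left, z out; yaw about world z
def pR(yaw): return (R.from_euler("z",yaw)*R.from_euler("y",-np.radians(35))).as_matrix()
E
cat > fit.py <<'E'
from h import *
from rig import status
hd=np.array([[22,y+s*28,11] for y in(92,0,-92) for s in(1,-1)])
cor=np.array([[90,146,0],[90,-146,0],[-90,-146,0],[-90,146,0]])
T=px([(50,28),(480,93),(428,320),(26,258)],240,130,4.2); Th=px([(74,133),(157,145),(207,155),(288,168),(341,176),(420,186)],240,130,4.2)
S=px([(507,38),(580,522),(232,150)],250,150,5.3); Sh=px([(390,112),(400,195),(406,252),(417,345),(424,405),(434,502)],250,150,5.3)
def res(p,w=0):
    f=lambda P:P@pR(p[2]).T+[p[0],p[1],68]
    return np.r_[proj("top",f(cor))-T,proj("top",f(hd))-Th,proj("side",f(cor[[0,1,3]]))-S,proj("side",f(hd))-Sh]
s=least_squares(lambda p:res(p).ravel(),[600,0,0],loss="soft_l1"); print("panel",s.x,np.degrees(s.x[2])); print(np.round(res(s.x),1).tolist())
rc=np.array([[71,111,20],[71,-111,20],[-71,-111,20],[-71,111,20]]); TT=px([(466,290),(775,282),(784,474),(472,487)],240,130,4.2)
g=lambda p:proj("top",rc@R.from_euler("z",p[2]).as_matrix().T+[p[0],p[1],6])-TT
t=least_squares(lambda p:g(p).ravel(),[400,-300,0]); print("tray",t.x,np.round(g(t.x),1).tolist())
print("vase",ray("top",px((578,98),240,130,4.2),0))
for yy in(0,-92):
    P=np.array([22-18-18,yy,0]); print(yy,"ledge grip22 (hung: plate mid 18 below stud)",pR(s.x[2])@np.array([22-36,yy,22])+[s.x[0],s.x[1],68],"at27",pR(s.x[2])@np.array([22-36,yy,27])+[s.x[0],s.x[1],68])
q=status.sense(); print(q["tool_pos"],R.from_rotvec(q["orientation"]).as_matrix().round(3).tolist())
E
python3 fit.py
```

```text
panel [ 6.08587326e+02 -4.57063934e+01 -1.75045309e-01] -10.029357414218342
[[-0.5, 0.3], [0.0, 0.9], [-0.6, 0.1], [-0.7, -0.1], [-0.1, -0.1], [-0.5, 0.1], [0.0, -0.4], [0.1, -0.4], [-0.1, -0.4], [0.4, 0.2], [-0.4, 0.0], [-0.3, 0.1], [-0.4, 0.9], [0.2, 0.0], [0.2, 0.3], [0.3, 0.2], [0.2, -0.1], [0.2, 0.1], [0.5, 0.6]]
tray [ 4.62553035e+02 -3.15922794e+02  1.18672116e-02] [[-0.2, -0.3], [0.1, -0.8], [-0.0, 0.9], [0.2, 0.3]]
vase [ 670.75127692 -294.25115443    0.        ]
0 ledge grip22 (hung: plate mid 18 below stud) [584.86859431 -41.5116091   77.99127487] at27 [582.04453724 -41.01215952  82.08703509]
-92 ledge grip22 (hung: plate mid 18 below stud) [ 568.84654093 -132.10572484   77.99127487] at27 [ 566.02248386 -131.60627526   82.08703509]
[155.33195503 553.29992506 238.15922708] [[-0.963, 0.27, -0.0], [0.27, 0.963, -0.001], [0.0, -0.001, -1.0]]
```

Request:
send_rows:
  commands:
    - [[-0.5787,-0.5488,0,-0.098,0.148],[-0.5787,-0.5488,0,-0.098,0.148],[-0.5787,-0.5488,0,-0.098,0.148],[-0.5787,-0.5488,0,-0.098,0.148],[-0.5787,-0.5488,0,-0.098,0.148],[-0.5787,-0.5488,0,-0.098,0.148],[-0.5787,-0.5488,0,-0.098,0.148],[-0.5787,-0.5488,0,-0.098,0.148],[-0.5787,-0.5488,0,-0.098,0.148],[-0.5787,-0.5488,0,-0.098,0.148]]

```text
time: 1.2
tool_pos: [412.3, 122.3, 239.0]
orientation: [0.276, 3.129, 0.0]
force: [0.3, -0.1, -0.1]
finger_gap: 74.5
grip_force: 0.0
```

Request:
send_rows:
  commands:
    - [[-0.194,-0.223,0.05,0,0.148],[-0.194,-0.223,0.05,0,0.148],[-0.194,-0.223,0.05,0,0.148],[-0.194,-0.223,0.05,0,0.148],[-0.194,-0.223,0.05,0,0.148],[-0.194,-0.223,0.05,0,0.148],[-0.194,-0.223,0.09,0,0.148],[-0.194,-0.223,0.11,0,0.148],[-0.194,-0.223,0.11,0,0.148],[-0.194,-0.223,0.11,0,0.148]]

```text
time: 2.2
tool_pos: [563.7, -129.1, 128.9]
orientation: [-0.276, -3.129, -0.0]
force: [0.6, 0.6, 0.7]
finger_gap: 75.0
grip_force: 0.0
```

```bash
cat > look.py <<'E'
import cv2,sys
from h import *
from rig import grab_frame,status
q=status.sense(); RR=R.from_rotvec(q["orientation"]).as_matrix(); print(q["time"],q["tool_pos"].round(1),np.degrees(np.arctan2(-RR[0,1],RR[1,1])).round(2),q["force"].round(1),q["finger_gap"])
n,x0,y0,x1,y1,s,o=sys.argv[1:]; x0,y0,x1,y1=map(int,(x0,y0,x1,y1)); s=float(s)
im=np.ascontiguousarray(cv2.resize(grab_frame(n)[y0:y1,x0:x1,::-1],None,fx=s,fy=s,interpolation=cv2.INTER_CUBIC))
cv2.imwrite(o,im)
tip=q["tool_pos"]; g=q["finger_gap"]/2
for lab,p in (("tipL",tip+RR[:,1]*g),("tipR",tip-RR[:,1]*g)): print(lab,((proj(n,p)[0]-[x0,y0]+.5)*s-.5).round(1))
E
python3 look.py side 290 170 390 245 8 pics/s2.png
```

```text
2.2 [ 563.7 -129.1  128.9] -10.06 [0.6 0.6 0.7] 74.97906638072165
tipL [205.  368.1]
tipR [224.4 573.6]
```

View pics/s2.png

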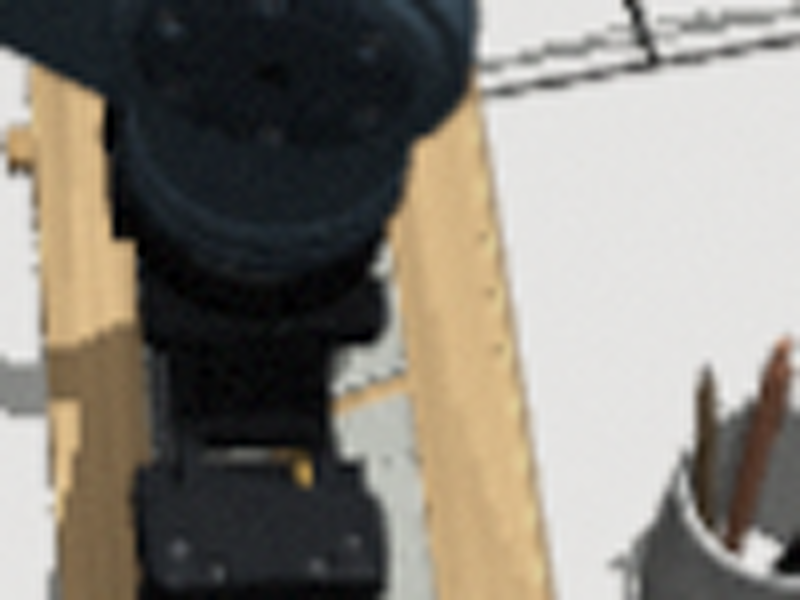

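```bash
python3 - <<'E'
from h import *; import cv2
p=[608.587,-45.706,-.175045]
f=lambda P:P@pR(p[2]).T+[p[0],p[1],68]
out=[]
for n,o,x0,y0,s,(a,b,c,d) in(("top","pics/top1.png",240,130,4.2,(160,80,470,280)),("side","pics/side1.png",250,150,5.3,(280,200,530,580))):
    im=cv2.imread(o)[b:d,a:c]; im=cv2.resize(im,None,fx=2.4 if n=="top" else 1.5,fy=2.4 if n=="top" else 1.5); k=2.4 if n=="top" else 1.5
    for yy in(0,-92):
        for poly in (np.array([[-8,35,4],[-8,-35,4],[-8,-35,39.5],[-8,35,39.5]]),np.array([[54,42,4],[54,-42,4],[-46,-42,4],[-46,42,4]])):
            q=((proj(n,f(poly+[0,yy,0]))-[x0,y0]+.5)*s-.5-[a,b])*k
            cv2.polylines(im,[q.round().astype(int)],True,(0,0,255),1)
    out.append(im)
h=max(i.shape[0] for i in out); out=[cv2.copyMakeBorder(i,0,h-i.shape[0],0,0,cv2.BORDER_CONSTANT) for i in out]
im=np.hstack(out); f2=min(800/im.shape[1],600/im.shape[0]); cv2.imwrite("pics/ov.png",cv2.resize(im,None,fx=f2,fy=f2,interpolation=cv2.INTER_AREA))
E
```

```text
(no output)
```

View pics/ov.png

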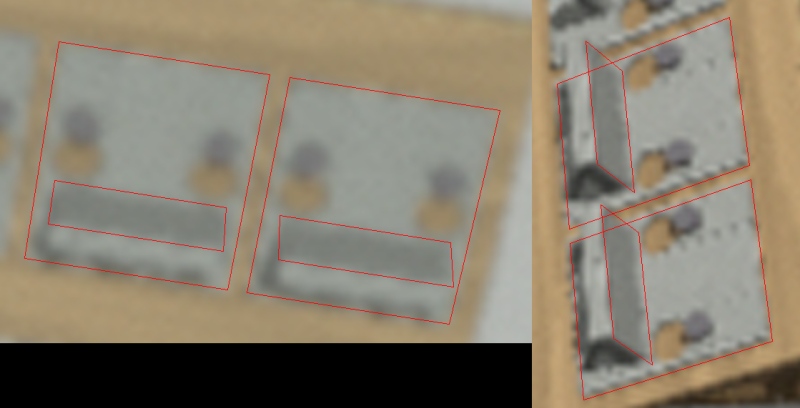

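The overlay of the predicted plates and ledges matches both views to within about 1 mm. I'll descend carefully.

Request:
send_rows:
  commands:
    - [[0,0,0.02,0,0.148],[0,0,0.028,0,0.148],[0,0,0.028,0,0.148],[0,0,0.028,0,0.148]]

```text
time: 2.65
tool_pos: [564.3, -129.2, 101.8]
orientation: [0.275, 3.128, -0.001]
force: [-0.3, 0.4, -0.6]
finger_gap: 74.9
grip_force: 0.0
```

Request:
send_rows:
  commands:
    - [[-0.0004,-0.0022,0,0,0.148],[-0.0004,-0.0022,0.004,0,0.148],[-0.0004,-0.0022,0.006,0,0.148],[-0.0004,-0.0022,0.0075,0,0.148],[-0.0004,-0.0022,0.009,0,0.148],[-0.0004,-0.0022,0.0105,0,0.148]]

```text
time: 3.25
tool_pos: [563.7, -131.5, 90.0]
orientation: [-0.276, -3.129, -0.0]
force: [-0.3, -1.0, 0.3]
finger_gap: 75.0
grip_force: 0.0
```

Request:
send_rows:
  commands:
    - [[0,0,0.002,0,0.148],[0,0,0.004,0,0.148],[0,0,0.007,0,0.148],[0,0,0.011,0,0.148]]

```text
time: 3.65
tool_pos: [563.8, -131.5, 79.1]
orientation: [0.276, 3.129, -0.0]
force: [0.2, 0.4, -0.4]
finger_gap: 75.4
grip_force: 0.0
```

Request:
send_rows:
  commands:
    - [[0,0,0.004,0,0.148],[0,0,0.008,0,0.148],[0,0,0.012,0,0.148],[0,0,0.0125,0,0.148],[0,0,0.0125,0,0.148]]

```text
time: 4.15
tool_pos: [563.6, -131.4, 66.5]
orientation: [-0.276, -3.129, -0.0]
force: [-0.1, -0.0, 0.0]
finger_gap: 74.9
grip_force: 0.0
```

No contact so far. I'll close the fingers slowly.

Request:
send_rows:
  commands:
    - [[0,0,0,0,0.17],[0,0,0,0,0.19],[0,0,0,0,0.21],[0,0,0,0,0.23],[0,0,0,0,0.3],[0,0,0,0,0.3],[0,0,0,0,0.3]]

```text
time: 4.85
tool_pos: [563.7, -131.1, 66.8]
orientation: [-0.276, -3.129, -0.001]
force: [0.3, 4.0, 1.4]
finger_gap: 69.7
grip_force: 30.0
```

Request:
send_rows:
  commands:
    - [[0.0005,0.0005,-0.0008,0,0.3],[-0.0011,0.0005,-0.0019,0,0.3],[-0.0028,0.0005,-0.0031,0,0.3],[-0.0044,0.0005,-0.0042,0,0.3],[-0.006,0.0005,-0.0054,0,0.3]]

```text
time: 5.35
tool_pos: [569.7, -132.1, 72.1]
orientation: [-0.276, -3.129, -0.0]
force: [-0.5, 1.5, -2.5]
finger_gap: 69.8
grip_force: 30.0
```

Request:
send_rows:
  commands:
    - [[-0.0016,0,-0.0011,0,0.3],[-0.0032,0,-0.0023,0,0.3],[-0.0049,0,-0.0034,0,0.3],[-0.0065,0,-0.0046,0,0.3],[-0.0082,0,-0.0057,0,0.3],[-0.0082,0,-0.0057,0,0.3]]

```text
time: 5.95
tool_pos: [578.2, -133.6, 78.1]
orientation: [0.276, 3.129, -0.0]
force: [1.2, -0.1, -1.5]
finger_gap: 69.7
grip_force: 30.0
```

Request:
send_rows:
  commands:
    - [[0.0011,0,-0.0016,0,0.3],[0.0023,0,-0.0033,0,0.3],[0.0034,0,-0.0049,0,0.3]]

```text
time: 6.25
tool_pos: [574.2, -132.8, 82.8]
orientation: [-0.276, -3.129, -0.0]
force: [0.3, -0.1, -1.9]
finger_gap: 69.8
grip_force: 30.0
```

Request:
send_rows:
  commands:
    - [[0.0011,0,-0.0016,0,0.3],[0.0023,0,-0.0033,0,0.3],[0.0034,0,-0.0049,0,0.3],[0.0046,0,-0.0066,0,0.3]]

```text
time: 6.65
tool_pos: [569.8, -132.0, 89.5]
orientation: [0.276, 3.129, -0.0]
force: [-0.4, -0.2, -1.2]
finger_gap: 69.8
grip_force: 30.0
```

Request:
send_rows:
  commands:
    - [[0.006,0,-0.009,0,0.3],[0.0115,0,-0.0164,0,0.3],[0.0115,0,-0.035,0,0.3],[0.015,0,-0.06,0,0.3],[0.03,-0.02,-0.08,-0.03,0.3],[0.045,-0.05,-0.08,-0.08,0.3],[0.06,-0.085,-0.08,-0.13,0.3],[0.075,-0.12,-0.08,-0.187,0.3],[0.085,-0.155,-0.08,-0.187,0.3],[0.095,-0.19,-0.08,-0.187,0.3]]

```text
time: 7.65
tool_pos: [442.1, -303.6, 170.3]
orientation: [-0.018, 3.141, -0.001]
force: [1.0, -0.5, -2.4]
finger_gap: 69.7
grip_force: 30.0
```

```bash
cat > tgt.py <<'E'
import sys
from h import *
from rig import status
# usage: x y z yaw_deg -> shift in tool frame (m) and spin
q=status.sense(); RR=R.from_rotvec(q["orientation"]).as_matrix(); yaw=np.degrees(np.arctan2(-RR[0,1],RR[1,1]))
t=np.array(list(map(float,sys.argv[1:4]))); print(q["time"],q["tool_pos"].round(1),yaw.round(2),q["force"].round(1),"shift",((RR.T@(t-q["tool_pos"]))/1000).round(4),"spin",round(-np.radians(float(sys.argv[4])-yaw),4))
E
python3 tgt.py 421.5 -363.1 60 0.68
```

```text
7.65 [ 442.1 -303.6  170.3] 0.65 [ 1.  -0.5 -2.4] shift [ 0.0214 -0.0592  0.1103] spin -0.0005
```

Request:
send_rows:
  commands:
    - [[0.01,-0.03,0,0,0.3],[0.021,-0.058,0.01,0,0.3],[0.021,-0.058,0.04,0,0.3],[0.021,-0.058,0.075,0,0.3],[0.021,-0.058,0.105,0,0.3],[0.021,-0.058,0.11,0,0.3],[0.021,-0.058,0.11,0,0.3]]

```text
time: 8.35
tool_pos: [422.4, -360.3, 59.3]
orientation: [0.018, -3.141, -0.002]
force: [0.2, -0.1, -2.2]
finger_gap: 69.6
grip_force: 30.0
```

```bash
python3 tgt.py 421.5 -363.1 33 0.68; python3 look.py side 230 240 370 345 5.7 pics/s3.png
```

```text
8.35 [ 422.4 -360.3   59.3] 0.64 [ 0.2 -0.1 -2.2] shift [ 0.0009 -0.0029  0.0263] spin -0.0006
8.35 [ 422.4 -360.3   59.3] 0.64 [ 0.2 -0.1 -2.2] 69.63166408050533
tipL [278.7 471.3]
tipR [316.1 636.3]
```

View pics/s3.png

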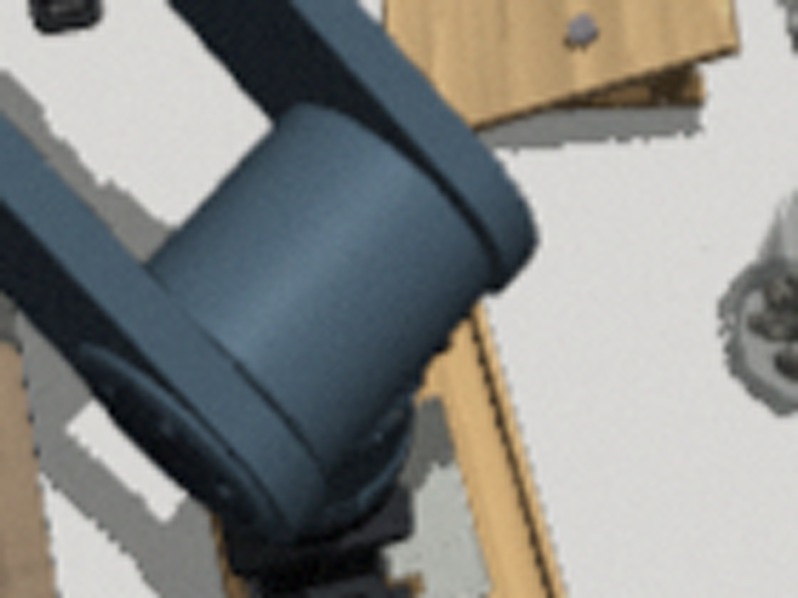

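The arm hides most of the bracket. The plate shows at (440,520), inside the tray footprint and clear of its far wall. I'll go down until it touches.

Request:
send_rows:
  commands:
    - [[0.001,-0.003,0.005,0,0.3],[0.001,-0.003,0.01,0,0.3],[0.001,-0.003,0.015,0,0.3],[0.001,-0.003,0.02,0,0.3],[0.001,-0.003,0.024,0,0.3],[0.001,-0.003,0.026,0,0.3]]

```text
time: 9.0
tool_pos: [421.6, -363.4, 32.7]
orientation: [0.018, -3.141, -0.001]
force: [-0.6, -0.2, -1.0]
finger_gap: 69.3
grip_force: 30.0
```

Request:
send_rows:
  commands:
    - [[0,0,0.001,0,0.3],[0,0,0.002,0,0.3],[-0.001,0,0.003,0,0.3]]

```text
time: 9.3
tool_pos: [422.7, -363.8, 30.8]
orientation: [0.018, -3.141, -0.0]
force: [-3.6, 2.7, 8.8]
finger_gap: 70.1
grip_force: 30.0
```

Request:
send_rows:
  commands:
    - [[-0.0015,0,0.0004,0,0.3],[-0.003,0,0.0009,0,0.3],[-0.0048,0,0.0015,0,0.3],[-0.0065,0,0.0021,0,0.3]]

```text
time: 9.7
tool_pos: [429.0, -364.1, 28.9]
orientation: [0.018, -3.14, 0.001]
force: [-3.7, 0.3, 4.4]
finger_gap: 69.5
grip_force: 30.0
```

Request:
send_rows:
  commands:
    - [[-0.0018,0,0.0007,0,0.3],[-0.0036,0,0.0015,0,0.3],[-0.0053,0,0.0024,0,0.3],[-0.007,0,0.0034,0,0.3]]

```text
time: 10.1
tool_pos: [436.4, -364.0, 25.2]
orientation: [0.018, -3.142, 0.001]
force: [-4.1, -0.4, 5.0]
finger_gap: 69.5
grip_force: 30.0
```

Request:
send_rows:
  commands:
    - [[-0.0016,0,0.001,0,0.3],[-0.0032,0,0.0021,0,0.3],[-0.0048,0,0.0033,0,0.3],[-0.0063,0,0.0045,0,0.3]]

```text
time: 10.5
tool_pos: [442.8, -363.6, 20.3]
orientation: [-0.018, 3.141, -0.0]
force: [-4.2, -0.6, 5.3]
finger_gap: 69.8
grip_force: 30.0
```

Request:
send_rows:
  commands:
    - [[-0.001,0,0.001,0,0.3],[-0.0019,0,0.002,0,0.3],[-0.0024,0,0.0026,0,0.3]]

```text
time: 10.8
tool_pos: [445.2, -363.6, 17.7]
orientation: [-0.018, 3.141, -0.0]
force: [-4.0, -0.9, 4.6]
finger_gap: 70.0
grip_force: 30.0
```

Request:
send_rows:
  commands:
    - [[-0.0004,0,0.0004,0,0.3],[-0.0006,0,0.0009,0,0.3],[-0.0006,0,0.0014,0,0.3]]

```text
time: 11.1
tool_pos: [446.1, -363.6, 16.5]
orientation: [-0.017, 3.141, -0.0]
force: [-0.9, 0.2, 4.9]
finger_gap: 69.6
grip_force: 30.0
```

```bash
python3 look.py top 330 185 430 260 8 pics/t4.png
```

```text
11.1 [ 446.1 -363.6   16.5] 0.63 [-0.9  0.2  4.9] 69.60431622139474
tipL [499.  334.3]
tipR [683.2 328.4]
```

View pics/t4.png

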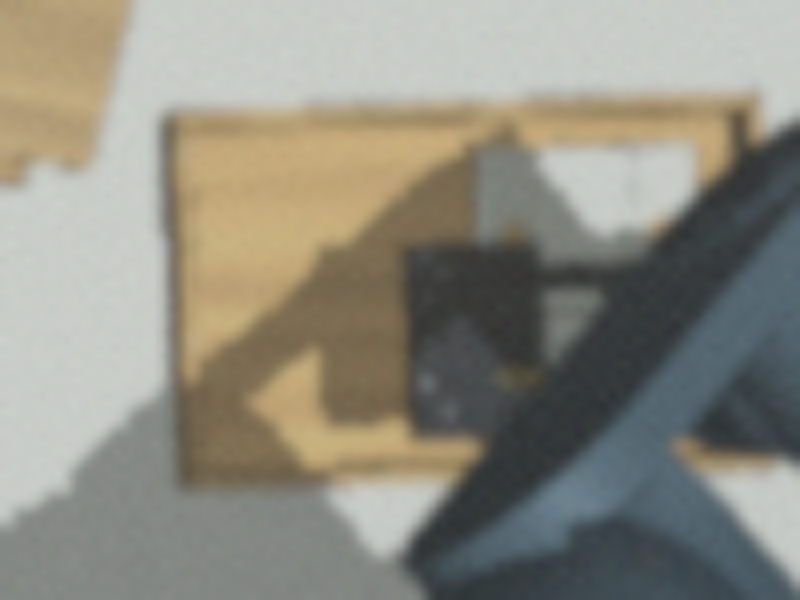

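Request:
send_rows:
  commands:
    - [[0,0,0.0004,0,0.3],[0,0,0.0008,0,0.3],[0,0,0.0008,0,0.3]]

```text
time: 11.45
tool_pos: [446.4, -363.6, 16.0]
orientation: [-0.017, 3.14, -0.001]
force: [-1.2, -0.8, 6.6]
finger_gap: 69.6
grip_force: 30.0
```

Request:
send_rows:
  commands:
    - [[0,0,0.0005,0,0.3],[0,0,0.001,0,0.3],[0,0,0.001,0,0.3]]

```text
time: 11.75
tool_pos: [446.5, -363.6, 16.0]
orientation: [-0.018, 3.14, -0.001]
force: [-3.9, 1.9, 15.6]
finger_gap: 69.7
grip_force: 30.0
```

It's flat: the force rises with no further motion. I'll ease off and release.

Request:
send_rows:
  commands:
    - [[0,0,-0.0012,0,0.3],[0,0,-0.0012,0,0.22],[0,0,-0.0012,0,0.18],[0,0,-0.0012,0,0.155],[0,0,-0.0012,0,0.148],[0,0,-0.0012,0,0.148]]

```text
time: 12.35
tool_pos: [445.5, -363.2, 15.3]
orientation: [0.017, -3.141, -0.001]
force: [0.1, -0.3, 0.1]
finger_gap: 74.8
grip_force: 0.0
```

Request:
send_rows:
  commands:
    - [[0,0,-0.01,0,0.148],[0,0,-0.03,0,0.148],[0,0,-0.06,0,0.148],[0,0.02,-0.1,0.06,0.148],[-0.03,0.06,-0.13,0.12,0.148],[-0.06,0.11,-0.13,0.187,0.148],[-0.08,0.16,-0.13,0.187,0.148],[-0.1,0.21,-0.13,0.187,0.148],[-0.12,0.26,-0.13,0.187,0.148],[-0.12,0.3,-0.13,0.187,0.148]]

```text
time: 13.35
tool_pos: [561.5, -76.1, 146.9]
orientation: [0.276, 3.127, -0.001]
force: [0.0, -1.2, 0.1]
finger_gap: 74.9
grip_force: 0.0
```

```bash
python3 tgt.py 580.3 -40.7 110 -10.03; python3 look.py top 260 140 430 260 4.7 pics/t5.png
```

```text
13.35 [561.5 -76.1 146.9] -10.08 [ 0.  -1.2  0.1] shift [-0.0123  0.0381  0.037 ] spin -0.0009
13.35 [561.5 -76.1 146.9] -10.08 [ 0.  -1.2  0.1] 74.86043829668147
tipL [175.5 210.2]
tipR [302.6 230.1]
```

View pics/t5.png

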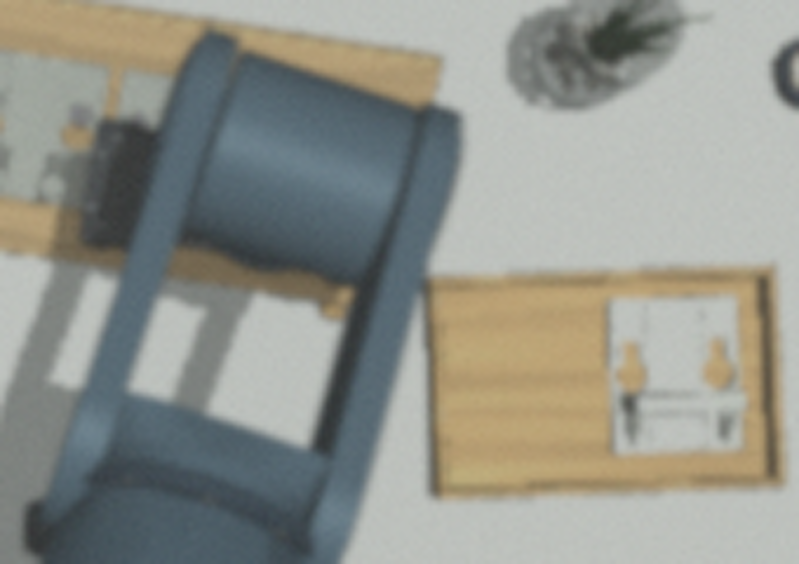

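Bracket one lies flat at (675,375), upright and inside the tray with clearance all round. Now the middle bracket.

Request:
send_rows:
  commands:
    - [[-0.012,0.02,0,0,0.148],[-0.0123,0.0381,0.01,0,0.148],[-0.0123,0.0381,0.037,0,0.148],[-0.0123,0.0381,0.037,0,0.148],[-0.0123,0.0381,0.037,0,0.148]]

```text
time: 13.9
tool_pos: [578.4, -42.5, 108.9]
orientation: [-0.276, -3.128, -0.0]
force: [0.8, 0.2, -0.1]
finger_gap: 75.1
grip_force: 0.0
```

```bash
python3 tgt.py 580.3 -40.7 66 -10.03
```

```text
13.9 [578.4 -42.5 108.9] -10.08 [ 0.8  0.2 -0.1] shift [-0.0016  0.0021  0.0429] spin -0.0009
```

Request:
send_rows:
  commands:
    - [[-0.0016,0.0024,0.003,0,0.148],[-0.0016,0.0024,0.009,0,0.148],[-0.0016,0.0024,0.013,0,0.148],[-0.0016,0.0024,0.016,0,0.148],[-0.0016,0.0024,0.019,0,0.148],[-0.0016,0.0024,0.022,0,0.148]]

```text
time: 14.5
tool_pos: [580.8, -40.3, 86.5]
orientation: [-0.276, -3.129, 0.0]
force: [-1.2, -0.7, 0.1]
finger_gap: 75.5
grip_force: 0.0
```

Request:
send_rows:
  commands:
    - [[0,0,0.005,0,0.148],[0,0,0.01,0,0.148],[0,0,0.015,0,0.148],[0,0,0.019,0,0.148],[0,0,0.0205,0,0.148],[0,0,0.0205,0,0.148]]

```text
time: 15.1
tool_pos: [580.6, -40.2, 65.8]
orientation: [-0.276, -3.129, -0.0]
force: [-0.0, 0.6, -0.6]
finger_gap: 75.4
grip_force: 0.0
```

Request:
send_rows:
  commands:
    - [[0,0,0,0,0.17],[0,0,0,0,0.19],[0,0,0,0,0.21],[0,0,0,0,0.23],[0,0,0,0,0.3],[0,0,0,0,0.3],[0,0,0,0,0.3]]

```text
time: 15.8
tool_pos: [580.9, -40.1, 66.4]
orientation: [0.276, 3.129, 0.0]
force: [0.3, 1.9, 1.7]
finger_gap: 69.7
grip_force: 30.0
```

Good grip with low side load. Next I'll slide it up the slope.

Request:
send_rows:
  commands:
    - [[0.0005,0.0002,-0.0008,0,0.3],[-0.0011,0.0002,-0.0019,0,0.3],[-0.0028,0.0002,-0.0031,0,0.3],[-0.0044,0.0002,-0.0042,0,0.3],[-0.006,0.0002,-0.0054,0,0.3]]

```text
time: 16.3
tool_pos: [586.8, -41.2, 71.6]
orientation: [-0.276, -3.129, 0.0]
force: [0.3, 0.7, -0.9]
finger_gap: 69.3
grip_force: 30.0
```

Request:
send_rows:
  commands:
    - [[-0.0016,0,-0.0011,0,0.3],[-0.0032,0,-0.0023,0,0.3],[-0.0049,0,-0.0034,0,0.3],[-0.0065,0,-0.0046,0,0.3],[-0.0082,0,-0.0057,0,0.3],[-0.0082,0,-0.0057,0,0.3]]

```text
time: 16.9
tool_pos: [595.2, -42.6, 77.6]
orientation: [0.276, 3.129, -0.0]
force: [-0.3, 0.0, -1.2]
finger_gap: 69.6
grip_force: 30.0
```

Request:
send_rows:
  commands:
    - [[0.0011,0,-0.0016,0,0.3],[0.0023,0,-0.0033,0,0.3],[0.0034,0,-0.0049,0,0.3]]

```text
time: 17.2
tool_pos: [591.3, -41.9, 82.3]
orientation: [-0.276, -3.129, -0.0]
force: [-0.5, 0.4, -1.6]
finger_gap: 69.7
grip_force: 30.0
```

Request:
send_rows:
  commands:
    - [[0.0023,0,-0.0033,0,0.3],[0.0046,0,-0.0066,0,0.3],[0.0115,0,-0.0164,0,0.3],[0.015,0,-0.035,0,0.3],[0.02,0,-0.065,0,0.3],[0.04,-0.02,-0.088,-0.03,0.3],[0.06,-0.05,-0.088,-0.08,0.3],[0.08,-0.085,-0.088,-0.13,0.3],[0.1,-0.12,-0.088,-0.187,0.3],[0.115,-0.16,-0.088,-0.187,0.3]]

```text
time: 18.2
tool_pos: [448.7, -179.5, 171.0]
orientation: [-0.022, 3.141, -0.001]
force: [0.4, 0.0, -1.7]
finger_gap: 69.7
grip_force: 30.0
```

```bash
python3 tgt.py 420.4 -269.5 60 0.68
```

```text
18.2 [ 448.7 -179.5  171. ] 0.8 [ 0.4  0.  -1.7] shift [ 0.0296 -0.0895  0.111 ] spin 0.0021
```

Request:
send_rows:
  commands:
    - [[0.01,-0.03,0,0,0.3],[0.02,-0.06,0,0,0.3],[0.0285,-0.087,0.01,0.002,0.3],[0.0285,-0.087,0.04,0.002,0.3],[0.0285,-0.087,0.075,0.002,0.3],[0.0285,-0.087,0.105,0.002,0.3],[0.0285,-0.087,0.111,0.002,0.3],[0.0285,-0.087,0.111,0.002,0.3]]

```text
time: 19.0
tool_pos: [422.2, -266.1, 59.1]
orientation: [0.015, -3.14, -0.002]
force: [-0.5, -0.1, -1.3]
finger_gap: 69.9
grip_force: 30.0
```

```bash
python3 tgt.py 420.4 -269.5 33 0.68
```

```text
19.0 [ 422.2 -266.1   59.1] 0.53 [-0.5 -0.1 -1.3] shift [ 0.0018 -0.0034  0.0261] spin -0.0026
```

Request:
send_rows:
  commands:
    - [[0.0018,-0.0034,0.005,-0.0026,0.3],[0.0018,-0.0034,0.01,-0.0026,0.3],[0.0018,-0.0034,0.015,-0.0026,0.3],[0.0018,-0.0034,0.02,-0.0026,0.3],[0.0018,-0.0034,0.024,-0.0026,0.3],[0.0018,-0.0034,0.026,-0.0026,0.3]]

```text
time: 19.6
tool_pos: [420.8, -269.9, 32.7]
orientation: [0.019, -3.141, -0.001]
force: [-0.3, 0.1, -2.4]
finger_gap: 70.0
grip_force: 30.0
```

Request:
send_rows:
  commands:
    - [[0,0,0.001,0,0.3],[0,0,0.002,0,0.3],[-0.001,0,0.003,0,0.3]]

```text
time: 19.9
tool_pos: [421.8, -270.2, 30.5]
orientation: [0.019, -3.141, -0.0]
force: [-4.2, 1.5, 8.1]
finger_gap: 69.7
grip_force: 30.0
```

Contact matches the first bracket, so I'll use the same laying-down arc.

Request:
send_rows:
  commands:
    - [[-0.0015,0,0.0004,0,0.3],[-0.003,0,0.0009,0,0.3],[-0.0048,0,0.0015,0,0.3],[-0.0065,0,0.0021,0,0.3]]

```text
time: 20.3
tool_pos: [428.1, -270.3, 28.6]
orientation: [0.019, -3.14, 0.0]
force: [-4.2, 0.5, 5.5]
finger_gap: 69.6
grip_force: 30.0
```

Request:
send_rows:
  commands:
    - [[-0.0018,0,0.0007,0,0.3],[-0.0036,0,0.0015,0,0.3],[-0.0053,0,0.0024,0,0.3],[-0.007,0,0.0034,0,0.3]]

```text
time: 20.7
tool_pos: [435.5, -270.2, 25.0]
orientation: [0.019, -3.141, 0.001]
force: [-3.5, -0.7, 4.2]
finger_gap: 69.7
grip_force: 30.0
```

Request:
send_rows:
  commands:
    - [[-0.0016,0,0.001,0,0.3],[-0.0032,0,0.0021,0,0.3],[-0.0048,0,0.0033,0,0.3],[-0.0063,0,0.0045,0,0.3]]

```text
time: 21.1
tool_pos: [441.9, -269.9, 20.1]
orientation: [0.019, -3.142, 0.0]
force: [-4.1, -0.5, 4.5]
finger_gap: 69.5
grip_force: 30.0
```

Request:
send_rows:
  commands:
    - [[-0.001,0,0.001,0,0.3],[-0.0019,0,0.002,0,0.3],[-0.0024,0,0.0026,0,0.3]]

```text
time: 21.4
tool_pos: [444.3, -269.9, 17.5]
orientation: [-0.019, 3.142, -0.0]
force: [-3.8, -0.4, 5.3]
finger_gap: 69.4
grip_force: 30.0
```

Request:
send_rows:
  commands:
    - [[-0.0004,0,0.0004,0,0.3],[-0.0006,0,0.0009,0,0.3],[-0.0006,0,0.0014,0,0.3],[-0.0006,0,0.002,0,0.3],[-0.0006,0,0.002,0,0.3]]

```text
time: 21.9
tool_pos: [445.5, -269.9, 15.9]
orientation: [-0.018, 3.14, -0.0]
force: [-1.7, 0.4, 4.6]
finger_gap: 69.6
grip_force: 30.0
```

Request:
send_rows:
  commands:
    - [[0,0,0.0005,0,0.3],[0,0,0.001,0,0.3],[0,0,0.001,0,0.3]]

```text
time: 22.2
tool_pos: [445.8, -269.8, 15.4]
orientation: [-0.018, 3.14, -0.001]
force: [-2.3, 0.9, 8.7]
finger_gap: 69.7
grip_force: 30.0
```

Request:
send_rows:
  commands:
    - [[0,0,0.0005,0,0.3],[0,0,0.0008,0,0.3],[0,0,0.0008,0,0.3]]

```text
time: 22.5
tool_pos: [445.8, -269.9, 15.3]
orientation: [-0.018, 3.14, -0.0]
force: [-4.6, 4.7, 17.3]
finger_gap: 69.6
grip_force: 30.0
```

It's flat. I'll ease off, release, rise, and move aside.

Request:
send_rows:
  commands:
    - [[0,0,-0.0012,0,0.3],[0,0,-0.0012,0,0.22],[0,0,-0.0012,0,0.18],[0,0,-0.0012,0,0.16],[0,0,-0.0012,0,0.155],[0,0,-0.0012,0,0.155]]

```text
time: 23.1
tool_pos: [444.7, -269.7, 14.7]
orientation: [0.018, -3.141, -0.001]
force: [-0.3, -0.5, -1.0]
finger_gap: 74.5
grip_force: 0.0
```

Request:
send_rows:
  commands:
    - [[0,0,-0.008,0,0.155],[0,0,-0.025,0,0.155],[0,0,-0.06,0,0.155],[0,0,-0.1,0,0.155],[0,0,-0.15,0,0.155],[0,0.05,-0.18,0,0.155],[0,0.1,-0.18,0,0.155],[0,0.15,-0.18,0,0.155],[0,0.2,-0.18,0,0.155],[0,0.22,-0.18,0,0.155]]

```text
time: 24.1
tool_pos: [441.5, -46.7, 195.6]
orientation: [-0.021, 3.141, 0.001]
force: [0.4, -0.5, 0.3]
finger_gap: 74.2
grip_force: 0.0
```

```bash
python3 look.py top 240 130 430 270 4.2 pics/t6.png
```

```text
24.1 [441.5 -46.7 195.6] 0.78 [ 0.4 -0.5  0.3] 74.23530594676997
tipL [201.6 427.6]
tipR [320.3 423.4]
```

View pics/t6.png

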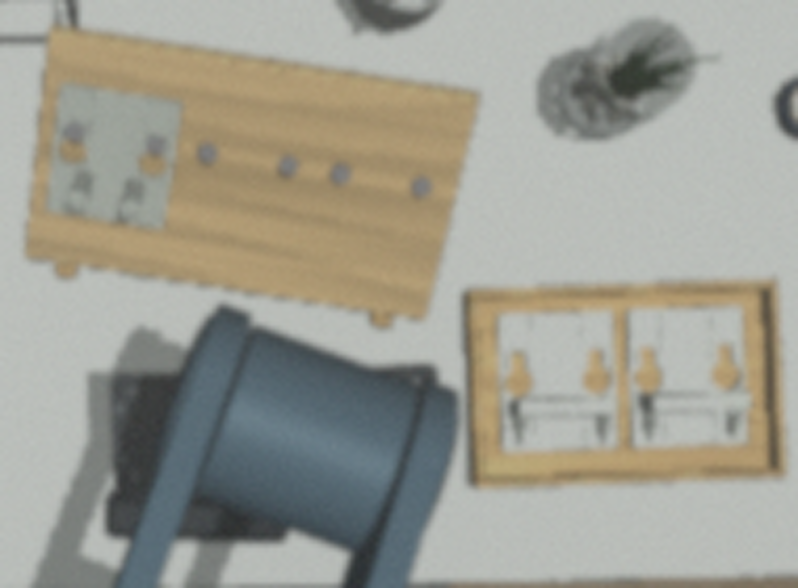

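Both brackets lie flat side by side in the tray, at (560,380) and (687,378). The peg bracket still hangs at (118,155), and the vase and stapler haven't moved. I'll hand the job in.

```bash
python3 -c "
from rig import ticket
print(ticket.job_done())"
```

```text
the job is handed in; nothing more can be done
None
```

Both ledge brackets are off the board and lie flat on their backs, side by side in the tray with ledges up; the peg bracket still hangs, the vase and stapler did not move, the arm never went near the candle stand (outside the last picture), and the job was handed in at about 24 s.

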